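Shorten the worktop rail by one hole and hang the sponge caddy on it

TASK

Shorten the telescoping rail by exactly one hole: squeeze in the sprung button on its sleeve, slide the sleeve towards the fixed post to the next hole, and let go so that the button pops out again. Then hook the sponge caddy over the rail near its free-leg end and slide it along the rail, without lifting it off, until its hook sits over the dark band; leave it hanging straight there. Do not knock the other things about.

Things in the scene. Friction and masses are not known exactly. Their poses are not given: they have to be found in the camera images.
- stand: fixed part of the rail. Origin on the worktop under the rail's axis, which runs along its y, 180 mm up; x points away from the robot, yaw within 0.15 rad. At y = +180 mm a post (18 mm thick, 195 mm tall, foot 80 x 55 x 14 mm) carries a thin tube, 15 mm across, with holes every 40 mm, on which the sleeve slides
- housing (a point): centre, on the rail's axis, of the grey plastic housing at the sleeve's mouth (30 mm along x, 44 along y, 34 high); at y = +30 mm of the stand at the start; moves with the sleeve, axes as the stand's. With its button out it measures 40 mm from front to back, 32 mm when squeezed (17 mm before the axis, 15 behind)
- button_end (a point): middle of the outer end of the black round button, 16 mm across, that sticks out of the housing's face towards the robot (-x): 25 mm from the rail's axis when out, 17 mm when pressed home
- leg (a point): on the rail's axis at the far end of the sleeve, 215 mm to -y of the housing's centre. The sleeve is a steel tube 22 mm across from the housing to here; here a bracket (22 mm along y) and a leg 14 mm thick go down to a foot (80 mm along x, 18 along y, 10 high) on the worktop; all move with the sleeve
- mark (a point): middle of the dark band (30 mm wide, flush) round the sleeve, on the rail's axis, 70 mm to -y of the housing's centre; axes as the stand's; moves with the sleeve
- hang (a point): point on the rail's axis near the leg, 80 mm to -y of the band's middle, where the caddy is to be hooked on; moves with the sleeve
- sleeve (a joint): position of the sleeve along the fixed tube, m: 0 at the start, plus = shorter (sleeve towards the post, along the stand's +y). Holes at -0.04, 0, 0.04 and 0.08, about 3 mm of play either way; friction about 3 N. The next hole to go to is 0.04
- button (a joint): depth of the button, m: 0 out (locked in a hole), 0.008 pressed home. Below about 0.006 it locks the sleeve when in a hole. Spring 2 N at the start, 6 N pressed home. Let go between holes, it stays in at about 0.006 until a hole comes, then pops out
- caddy: loose white plastic sponge caddy, about 0.16 kg, standing upright, yaw within 0.5 rad. Origin: on its underside below the hook. Open tray, x -24 to +34 mm, 80 mm along y, 40 tall; a 30 mm wide plate at x -18 to -23 mm rises from it to the hook, so the hook is open to +x and downwards
- hook (a point): point in the caddy's hook that lies on the rail's axis when it hangs: 107 mm above the underside, x = y = 0; caddy's axes. The hook is an inverted V crown, 36 mm wide inside, 30 mm along y, with a short back leg at x +18 to +23 mm ending 99 mm above the underside. From tray rim to back leg are 59 mm: the tray stays below the rail while the hook goes over it
- tab (a point): where to grip the caddy: centre of the upright tab over the crown, 150 mm above the underside; the tab is 10 mm thick along x, 24 mm along y, from 126 to 162 mm above the underside
- dispenser_corner (a point): right front corner of the fixed grey water dispenser, over 0.9 m tall, left of the rail; from here its front runs to the left (+y) and slightly towards the robot, to x = 0.59 m at y = 0.59 m (taps and rims 30 mm nearer). Turn the gripper only clear of it
- mug: cream mug, 82 mm across, 94 mm tall, 117 mm with its handle; origin at the centre of its underside
- flask: green drinking flask, 72 mm across, 250 mm tall; origin at the centre of its underside
- tumbler: clear glass tumbler, 84 mm across, 89 mm tall; origin at the centre of its underside
- pepper: pepper mill with grey cap, 44 mm across, 90 mm tall; origin at the centre of its underside
- yoghurt_pot: yoghurt pot, 72 mm across, 71 mm tall; origin at the centre of its underside
- sardines: flat fish tin, 63 x 105 x 24 mm, under the rail; origin at the centre of its underside
- balm: round white pot, 63 mm across, 34 mm tall, under the rail; origin at the centre of its underside
Things that resemble listed ones, but are neither listed nor needed, are in the scene too. Leave any blue look-alike of the caddy alone.

How it is judged:
By the outcome, as a careful person would: the job done as asked, in the order asked, and still so for the second after the job is handed in, with the robot touching nothing.
It also fails if it takes over 67 s, if anything falls off the work surface, if the arm or the gripper's body presses on something with over 40 N, if the wrist force passes 120 N, or if a joint passes its speed limit or range.

ROBOT

A 6-joint arm with a two-finger parallel gripper is mounted at the origin on a cart in front of the work surface, level with it; the furniture and walls round the work are solid. World frame = base frame: x ahead of the robot, y to its left, z up, the work surface at z = 0. Lengths are in mm, angles in rad, forces in N, time in s.
With the tool pointing down it reaches from about 325 to 875 mm from the base axis. Payload 4.4 kg.
Tool frame: the origin (TCP) lies on the centre line of the jaws, within the pads' length; the fingertips stand ahead of it and the grasp point (between the pads) lies 6 mm ahead of it (ctrl.tcp_to_tips is the z of the fingertips in the tool frame, in mm); z points along the fingers, y is the line along which they close (so a half turn about z gives the same grasp; the last joint's range is limited). The gripper opens to 85 mm and grips with 20 to 120 N. Pads are 22 mm wide; open, the fingers measure 114 mm over their backs; the gripper's body (76 mm by 85 mm) begins 54 mm behind the grasp point. The pads swing forward as they close: fully open they stand 13 mm farther back than shut.
Start: joints at [-1.302, 0.207, 1.542, -0, 1.393, -0.15], TCP at [234.346, -525.08, 228.482] pointing down, gripper open.
Joint ranges: [-2.73, 2.73], [-0.86, 2.22], [0.23, 2.46], [-1.11, 4.25], [0.08, 2.63], [-2.82, 2.82]. Speed limits (rad/s): [2.79, 2.79, 3.14, 3.14, 3.14, 3.14].

INTERFACE

Orientations are given as a 3x3 rotation matrix whose columns are the frame's x, y, z axes.
In Python, from plant import ctrl, sensors, optics gives the robot as it stands. Calls block until the motion is done:
- ctrl.move_ptp(position, orientation): joint-space move of the TCP to a pose.
- ctrl.move_l(position, rot=None, vel=150, threshold=None): straight line of the TCP; rot=None keeps the orientation; vel is the mean speed in mm/s. With threshold (N) it stops when the force on the tool has changed by that much, and returns True; else False.
- ctrl.set_joints(angles): joint-space move.
- ctrl.gripper_to(opening, force=None): finger opening in mm; force is the grip in N (None keeps the last); returns when the fingers have stopped.
- ctrl.hold(seconds).
- ctrl.solve_ik(position, orientation): joint angles nearest the present ones, or None.
- sensors.read_state(): the state.
- optics.grab_frame(name): name is "scene" or "side" or "wrist"; returns (picture, depth): 400x640x3 uint8, red, green, blue; 400x640 float32, mm along the optical axis (not along the pixel's ray), 0 where there is no reading.
- optics.camera_params(name): a dict with "mtx" (3x3 intrinsics, pixels), "R" (3x3) and "t" (3): a world point X has camera coordinates R X + t; the wrist camera has in their place "T_tool_cam" (4x4, takes a point from camera to tool coordinates, whose origin is the TCP and whose axes are the flange's). Camera axes: x right, y down, z forward; pixel columns grow to the right and rows downward; lengths in mm; the calibration is good to about 2 mm. A picture is of the moment at which its call begins: read the wrist's pose just before it. camera_params takes no time and is no camera call.
A pose or a line that the arm cannot do raises ctrl.MotionError and nothing moves.
- ctrl.finish_job(): hands the job in; it is judged then, once.
The state is a dict: "t": time; "q": joint angles; "qvel": joint speeds; "tau": joint torques, N m; "eef_pos": TCP position; "eef_rot": TCP orientation; "force": force on the tool from outside, world axes, zero at the start; "wrist_torque": the same for the moment, N m; "grip_width": finger opening in mm; "grasp_force": force on a finger pad.
Only numpy, scipy, OpenCV 4.12 (cv2) and the standard library are available. Lean on these libraries where they do the work, as an engineer would, in place of code of your own. Each camera call takes 0.05 s, during which the arm holds its last target. There are 200 camera calls.

## Working session

There is one attempt and no reset: what is moved stays moved. The work goes in short steps, each a Python script; the robot and the scene stay as the last script left them, time stands still between calls to the robot, and variables do not carry over. Pictures are saved under pics/ and viewed, at most 13 in all, crops included, and the job is handed in when it is done.

```bash
ls; mkdir -p pics
python3 - <<'E'
from plant import ctrl,sensors,optics
import cv2,numpy as np
for n in("scene","side"):
    p,d=optics.grab_frame(n); cv2.imwrite(f"pics/{n}0.png",p[:,:,::-1]); np.save(f"pics/{n}0.npy",d)
    c=optics.camera_params(n); print(n,c["mtx"].round(1).tolist(),(-c["R"].T@c["t"]).round(0),c["R"].round(2).tolist())
print(optics.camera_params("wrist"),ctrl.tcp_to_tips)
s=sensors.read_state();print(s["t"],s["eef_rot"])
E
```

```text
pics
scene [[441.1, 0.0, 321.8], [0.0, 441.1, 197.7], [0.0, 0.0, 1.0]] [-421.  542.  792.] [[-0.49, -0.87, -0.01], [-0.42, 0.25, -0.87], [0.76, -0.42, -0.49]]
side [[468.7, 0.0, 320.4], [0.0, 468.7, 195.6], [0.0, 0.0, 1.0]] [-581.  -64. 1245.] [[0.06, -1.0, 0.02], [-0.69, -0.06, -0.72], [0.72, 0.03, -0.7]]
{'mtx': array([[292.90988437,   0.        , 315.08196558],
       [  0.        , 292.90988437, 201.85242485],
       [  0.        ,   0.        ,   1.        ]]), 'T_tool_cam': array([[ 3.24444321e-04, -9.63551082e-01, -2.67524220e-01,
         6.73205896e+01],
       [ 9.99999710e-01,  1.28372702e-04,  7.50401483e-04,
        -3.96808957e-01],
       [-6.88707354e-04, -2.67524386e-01,  9.63550844e-01,
        -1.44795914e+02],
       [ 0.00000000e+00,  0.00000000e+00,  0.00000000e+00,
         1.00000000e+00]])} 25.0
0.1 [[ 9.13176215e-01  4.07564567e-01 -5.68572524e-04]
 [ 4.07564839e-01 -9.13173954e-01  2.05734393e-03]
 [ 3.19294868e-04 -2.11044771e-03 -9.99997722e-01]]
```

View pics/scene0.png

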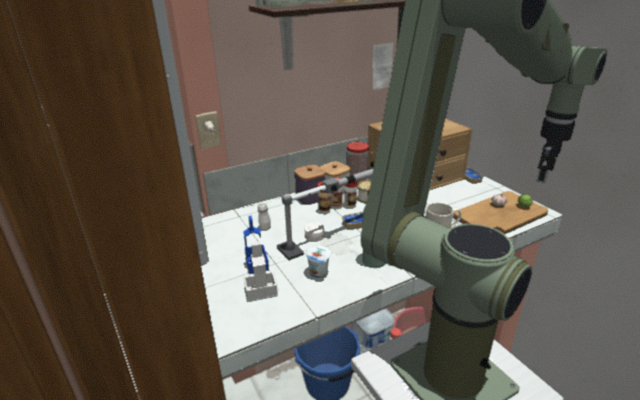

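View pics/side0.png

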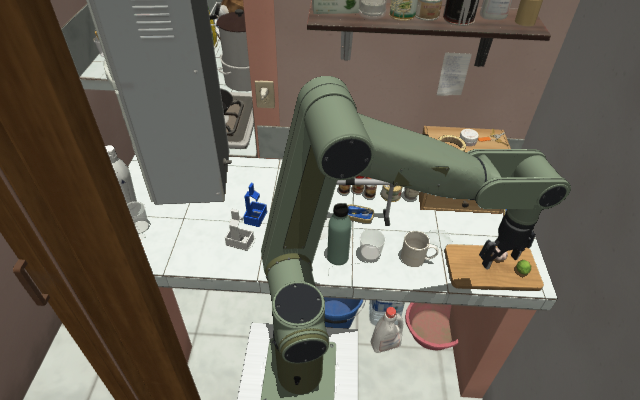

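The scene view shows the post at about (290,215) and the white caddy at (258,285). The side view shows the caddy tab at (237,214) and tray at (238,238), the leg foot at (387,218), the flask at (340,235), the tumbler at (372,245) and the mug at (418,248).

```bash
cat > h.py <<'E'
from plant import ctrl,sensors,optics
import cv2,numpy as np
def cam(n,s=None):
    c=optics.camera_params(n)
    if n!="wrist":
        R=c["R"].T; o=-R@c["t"]
    else:
        T=c["T_tool_cam"]; E=np.array(s["eef_rot"]); R=E@T[:3,:3]; o=E@T[:3,3]+np.array(s["eef_pos"])
    return c["mtx"],R,o
def ray(C,uv):
    K,R,o=C; return o,R@np.linalg.solve(K,[uv[0],uv[1],1.])
def onz(C,uv,z):
    o,r=ray(C,uv); return o+r*(z-o[2])/r[2]
def cloud(C,d):
    K,R,o=C; v,u=np.indices(d.shape); 
    P=np.stack([(u-K[0,2])/K[0,0],(v-K[1,2])/K[1,1],np.ones(d.shape)],-1)*d[...,None]
    P=P@R.T+o; P[d==0]=np.nan; return P
def proj(C,X):
    K,R,o=C; p=K@(R.T@(np.array(X,float)-o)); return p[:2]/p[2]
def snap(n,tag):
    s=sensors.read_state(); p,d=optics.grab_frame(n); C=cam(n,s)
    cv2.imwrite(f"pics/{tag}.png",p[:,:,::-1]); np.savez(f"pics/{tag}.npz",p=p,d=d,K=C[0],R=C[1],o=C[2]); return p,d,C
def load(tag):
    f=np.load(f"pics/{tag}.npz"); return f["p"],f["d"],(f["K"],f["R"],f["o"])
E
python3 - <<'E'
from h import *
for n,pts in dict(scene=[(290,200),(290,250),(258,285),(257,240),(330,185),(370,174),(318,262),(265,215),(313,232)],side=[(237,214),(238,238),(340,212),(340,235),(372,245),(418,248),(387,218),(388,190),(355,214),(256,212),(200,200),(225,160)]).items():
    P=cloud(cam(n),np.load(f"pics/{n}0.npy"))
    for u,v in pts: print(n,u,v,P[v,u].round(0))
E
```

```text
scene 290 200 [574.  95. 180.]
scene 290 250 [569. 107.  14.]
scene 258 285 [434. 262.  45.]
scene 257 240 [689. 165.  -0.]
scene 330 185 [578. -38. 190.]
scene 370 174 [ 594. -193.  181.]
scene 318 262 [413.  97.  69.]
scene 265 215 [731. 116.  55.]
scene 313 232 [592.  16.  34.]
side 237 214 [438. 239. 158.]
side 238 238 [426. 245.  54.]
side 340 212 [394. -87. 239.]
side 340 235 [382. -92. 149.]
side 372 245 [ 465. -206.   13.]
side 418 248 [ 458. -361.   19.]
side 387 218 [ 600. -263.    9.]
side 388 190 [ 693. -265.   61.]
side 355 214 [ 597. -146.   23.]
side 256 212 [590. 214.  11.]
side 200 200 [614. 422.  33.]
side 225 160 [736. 343. 127.]
```

Run:
```python
from h import *
def Rz(yaw): # tool y = stand x*cos.., tool x = stand y
    c,s=np.cos(yaw),np.sin(yaw); return np.array([[-s,c,0],[c,s,0],[0,0,-1.]])
F=np.diag([-1,-1,1.])
for n,R in dict(A=Rz(.07),B=Rz(.07)@F).items():
    for p in ([580,-50,174],[580,-10,174],[450,-20,420],[580,-150,300]):
        q=ctrl.solve_ik(p,R); print(n,p,None if q is None else np.round(q,2))
for yaw in(0,): 
    for n,R in dict(fwd=np.array([[1,0,0],[0,-1,0],[0,0,-1.]]),back=np.array([[-1,0,0],[0,1,0],[0,0,-1.]])).items():
      for p in ([434,250,150],[580,-200,200],[480,-50,420],[480,-50,520]):
        q=ctrl.solve_ik(p,R); print(n,p,None if q is None else np.round(q,2))
```

```text
A [580, -50, 174] [-0.23  0.27  1.58 -0.    1.29 -0.3 ]
A [580, -10, 174] [-0.17  0.27  1.59 -0.    1.29 -0.24]
A [450, -20, 420] [-0.24 -0.15  1.52 -0.    1.77 -0.31]
A [580, -150, 300] [-0.4   0.21  1.39 -0.    1.54 -0.47]
B [580, -50, 174] None
B [580, -10, 174] None
B [450, -20, 420] None
B [580, -150, 300] [-0.4   0.21  1.39 -0.    1.54  2.67]
fwd [434, 250, 150] [ 0.35  0.13  1.8  -0.    1.21  1.92]
fwd [580, -200, 200] [-0.47  0.31  1.47 -0.    1.36  1.1 ]
fwd [480, -50, 420] [-0.28 -0.07  1.45 -0.    1.76  1.29]
fwd [480, -50, 520] [-0.28 -0.05  1.23 -0.    1.96  1.29]
back [434, 250, 150] [ 0.35  0.13  1.8  -0.    1.21 -1.22]
back [580, -200, 200] [-0.47  0.31  1.47 -0.    1.36 -2.04]
back [480, -50, 420] [-0.28 -0.07  1.45 -0.    1.76 -1.85]
back [480, -50, 520] [-0.28 -0.05  1.23 -0.    1.96 -1.85]
```

```bash
cat >> h.py <<'E'
def RA(yaw): # tool pointing down, tool y along stand x, tool x along stand y
    c,s=np.cos(yaw),np.sin(yaw); return np.array([[-s,c,0],[c,s,0],[0,0,-1.]])
E
python3 - <<'E'
from h import *
s=sensors.read_state(); p=np.array(s["eef_pos"]); p[2]=420
ctrl.move_l(p,vel=300)
ctrl.move_ptp([540,-40,430],RA(.07))
snap("wrist","w1"); snap("side","s1"); snap("scene","c1"); print(sensors.read_state()["t"])
E
```

```text
3.1
```

View pics/w1.png

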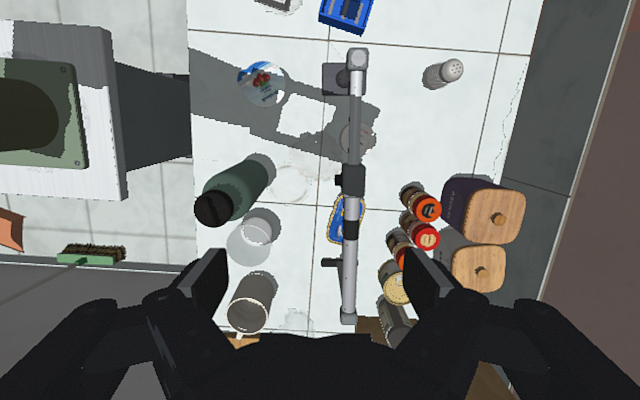

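The wrist view shows the post top at (357,55), the housing at (350,180) with its button at (338,181), the band at (350,230) and the leg end at (348,318). The caddy is at the top edge, (275,0), and the orange and red jars lie behind the rail at (425,210–260).

```bash
python3 - <<'E'
from h import *
p,d,C=load("w1"); P=cloud(C,d)
# rail: points with z in 160..200
m=(P[...,2]>186)&(P[...,2]<205)&(abs(P[...,0]-580)<60)&(P[...,1]<150)&(P[...,1]>-330)
X=P[m]; 
for y0 in range(-300,140,20):
    k=abs(X[:,1]-y0)<10
    if k.sum()>5: x=X[k]; print(y0,k.sum(),np.percentile(x[:,0],[5,50,95]).round(1),np.percentile(x[:,2],95).round(1))
for uv,z in (((351,164),195),((351,195),195),((337,181),180),((350,220),191),((350,241),191)): print(uv,onz(C,uv,z).round(1))
g=cv2.cvtColor(p,cv2.COLOR_RGB2GRAY); print("col 351",g[155:250,351].tolist())
for v in(176,180,184): print(v,g[v,325:372].tolist())
E
python3 -c "
import cv2
a=cv2.imread('pics/w1.png')[130:340,290:400];a=cv2.resize(a,None,fx=2.8,fy=2.8,interpolation=cv2.INTER_NEAREST)
b=cv2.imread('pics/c1.png')[150:330,200:420];b=cv2.resize(b,(440,360));import numpy as np
o=np.zeros((590,780,3),np.uint8);o[:a.shape[0],:a.shape[1]]=a;o[:360,320:760]=b;cv2.imwrite('pics/v1.png',o)"
```

```text
-280 7 [597.4 602.9 607.1] 192.3
-260 206 [595.3 606.1 617.6] 194.2
-240 127 [597.7 605.2 613.3] 190.6
-220 132 [596.4 603.7 611.7] 190.8
-200 138 [594.5 601.7 609.7] 191.2
-180 144 [593.5 600.8 608.3] 190.7
-160 145 [591.9 599.1 607.4] 191.0
-140 150 [590.4 597.9 605.9] 190.8
-120 171 [588.3 596.2 604.9] 191.4
-100 173 [587.5 595.  603.4] 191.3
-80 165 [586.9 593.9 601.9] 191.0
-60 313 [577.6 591.1 605.1] 197.5
-40 385 [573.9 589.1 604.2] 197.5
-20 152 [579.1 590.3 602.5] 196.7
0 66 [585.4 588.6 592.1] 188.1
20 74 [583.1 587.3 590.8] 187.7
40 83 [582.6 585.8 590. ] 188.1
60 84 [580.8 584.5 588.3] 188.1
80 95 [575.2 582.7 586.8] 188.5
100 398 [569.7 580.6 592.5] 194.2
120 71 [570.7 582.4 591.4] 193.2
(351, 164) [585.2 -24.6 195. ]
(351, 195) [589.4 -65.9 195. ]
(337, 181) [570.4 -51.2 180. ]
(350, 220) [ 592.2 -102.5  191. ]
(350, 241) [ 595.4 -133.7  191. ]
col 351 [97, 99, 99, 98, 99, 98, 99, 98, 101, 86, 58, 56, 64, 63, 63, 65, 64, 63, 64, 63, 64, 62, 65, 63, 64, 61, 64, 63, 62, 62, 63, 63, 62, 61, 65, 63, 62, 63, 62, 60, 55, 109, 110, 167, 188, 185, 184, 185, 186, 186, 186, 187, 187, 187, 186, 188, 187, 189, 189, 187, 187, 189, 189, 190, 202, 136, 47, 40, 44, 43, 47, 46, 45, 44, 46, 47, 46, 45, 46, 46, 46, 46, 44, 44, 33, 95, 175, 190, 185, 183, 184, 183, 182, 182, 182]
176 [221, 221, 217, 212, 212, 215, 218, 219, 222, 177, 0, 13, 20, 21, 17, 20, 19, 34, 54, 60, 61, 64, 64, 62, 65, 64, 62, 62, 63, 64, 62, 63, 62, 63, 63, 61, 64, 62, 59, 40, 167, 241, 233, 230, 230, 230, 230]
180 [200, 205, 215, 217, 219, 229, 230, 241, 238, 164, 0, 21, 25, 23, 25, 24, 25, 35, 53, 60, 62, 64, 63, 64, 64, 63, 61, 64, 63, 64, 63, 63, 62, 63, 63, 62, 62, 62, 57, 34, 178, 244, 232, 229, 229, 229, 229]
184 [233, 233, 233, 233, 234, 233, 232, 234, 244, 215, 0, 0, 1, 3, 5, 12, 17, 34, 55, 61, 63, 65, 63, 61, 61, 63, 62, 62, 63, 63, 62, 62, 63, 62, 62, 62, 63, 62, 54, 63, 190, 244, 232, 228, 227, 228, 229]
```

View pics/v1.png

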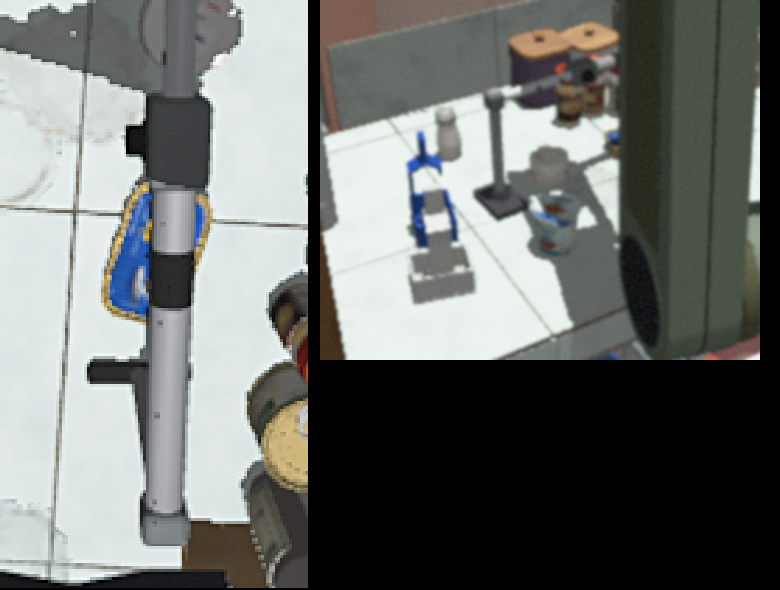

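The crop confirms the button sticks out on the robot side and that nothing stands beside the housing. The rail axis is x ≈ 591.5 at y ≈ -47, with yaw ≈ 0.0695.

```bash
cat >> h.py <<'E'
yaw=.0695; SX=np.array([np.cos(yaw),np.sin(yaw),0]); SY=np.array([-np.sin(yaw),np.cos(yaw),0]); H0=np.array([591.5,-47,180.])
def st(tag=""):
    s=sensors.read_state(); print(tag,"t",round(s["t"],2),np.round(s["eef_pos"],1),"F",np.round(s["force"],1),"w",round(s["grip_width"],1),"g",np.round(s["grasp_force"],1)); return s
E
python3 - <<'E'
from h import *
g=H0-1*SX; up=lambda p,z:np.array([p[0],p[1],z])
ctrl.move_ptp(up(g,270),RA(yaw)); ctrl.gripper_to(62,force=25)
snap("wrist","w2"); st("above")
print(ctrl.move_l(up(g,186),vel=120,threshold=12)); st("down")
ctrl.gripper_to(20,force=25); st("closed")
E
```

```text
above t 4.22 [590.8 -47.1 271.1] F [ 0.3 -0.  -1.1] w 62.0 g 0.0
False
down t 5.08 [591.2 -47.2 186.8] F [-0.5  0.7 -0.1] w 62.0 g 0.0
closed t 5.46 [591.7 -47.2 187.4] F [1.4 0.6 2.5] w 29.2 g 27.4
```

```bash
python3 - <<'E'
from h import *
s=sensors.read_state(); p=np.array(s["eef_pos"])
b=ctrl.move_l(p+8*SY,vel=40,threshold=15); s=st(f"8mm {b}")
if not b:
    b=ctrl.move_l(p+40*SY,vel=50,threshold=18); s=st(f"40 {b}")
    snap("wrist","w3"); snap("side","s3")
    d=np.array(s["eef_pos"])-p; print("moved",d@SY,d@SX)
E
python3 - <<'E'
import cv2,numpy as np
a=cv2.imread('pics/w2.png')[60:,60:580];b=cv2.imread('pics/w3.png')[60:,60:580]
cv2.imwrite('pics/v2.png',cv2.resize(np.hstack([a,b]),None,fx=.75,fy=.75,interpolation=cv2.INTER_AREA))
E
```

```text
8mm True t 5.7 [591.5 -44.1 187.4] F [ 0.2 -1.7  2.7] w 28.9 g 27.3[ WARN:0@0.029] global loadsave.cpp:275 findDecoder imread_('pics/w3.png'): can't open/read file: check file path/integrity
Traceback (most recent call last):
TypeError: 'NoneType' object is not subscriptable
```

Run:
```python
from h import *
snap("wrist","w3"); snap("side","s3")
a=cv2.imread('pics/w2.png')[60:,60:580];b=cv2.imread('pics/w3.png')[60:,60:580]
cv2.imwrite('pics/v2.png',cv2.resize(np.hstack([a,b]),None,fx=.75,fy=.75,interpolation=cv2.INTER_AREA))
```

```text
(no output)
```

View pics/v2.png

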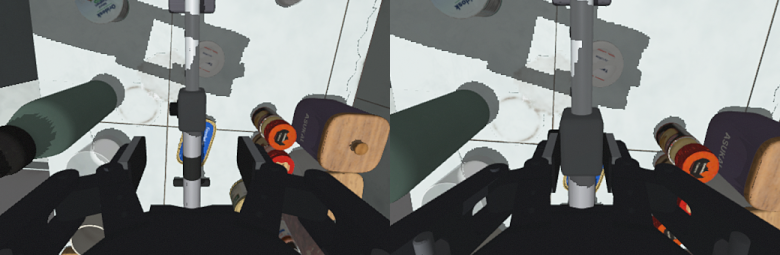

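Run:
```python
from h import *
p,d,C=load("w3")
s=st(); e=np.array(s["eef_pos"])
print("tcp",proj(C,e),"tip",proj(C,e-[0,0,25]))
for t in("w2","w3"):
    p,d,C=load(t); P=cloud(C,d); g=cv2.cvtColor(p,cv2.COLOR_RGB2GRAY)
    q=np.array(P[...,:3]); X=q-H0; m=(abs(X@SX)<9)&(X[...,2]>13)&(X[...,2]<25)&(abs(X[...,1])<60)
    print(t,"housing top y'",np.percentile((X@SY)[m],[1,50,99]).round(1),"x'",)
    m2=(X[...,2]>14)&(X[...,2]<22)&(abs(X@SY)<15)&(abs(X@SX)<25); print(np.percentile((X@SX)[m2],[2,50,98]).round(1))
    m3=(abs(X@SY)<30)&((X@SX)<-17)&((X@SX)>-32)&(abs(X[...,2])<14); print("button", m3.sum(), np.percentile((X@SY)[m3],[3,50,97]).round(1) if m3.sum() else "", np.percentile((X@SX)[m3],[3,50,97]).round(1) if m3.sum() else "")
p,d,C=load("w2"); print("btn out pix",proj(C,H0-25*SX))
a=cv2.imread('pics/w3.png')[160:360,240:400];b=cv2.imread('pics/w2.png')[160:360,240:400]
cv2.imwrite('pics/v3.png',cv2.resize(np.hstack([b,a]),None,fx=2.5,fy=2.5,interpolation=cv2.INTER_CUBIC))
```

```text
t 5.8 [591.5 -44.1 187.4] F [ 0.1 -0.7  3.3] w 29.2 g 27.4
tcp [316.03242103 251.37640081] tip [315.84871386 233.67191384]
w2 housing top y' [-20.5   1.2  21. ] x'
[-13.5  -0.1  13.5]
button 176 [-6.3  1.6  7.1] [-24.7 -20.7 -17.2]
w3 housing top y' [-18.    5.2  24.1] x'
[-18.1  -0.3  17.9]
button 88 [ 6.8  9.9 10.7] [-24.8 -22.1 -17.5]
btn out pix [286.171403   204.16073319]
```

View pics/v3.png

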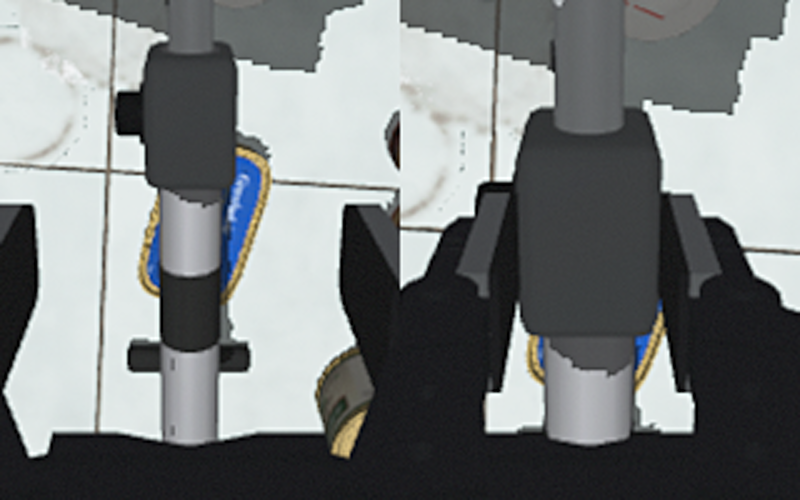

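The crop shows the pads beside the middle of the housing, over the button. The housing has moved about 3 mm with the gripper, so I'll squeeze harder and try again.

Run:
```python
from h import *
ctrl.gripper_to(15,force=60); s=st("g60"); p0=np.array(s["eef_pos"])
for i in range(3):
    b=ctrl.move_l(p0+(i+1)*3*SY,vel=20,threshold=35); s=st(b); print((np.array(s["eef_pos"])-p0)@SY)
    if b: break
```

```text
g60 t 6.02 [591.5 -44.2 187.6] F [-1.7 -1.4  5.7] w 28.2 g 59.6
False t 6.33 [591.5 -44.  187.6] F [-0.4 -8.3  2.1] w 28.0 g 59.4
0.12402069968443807
False t 6.62 [591.5 -43.9 187.6] F [ -0.  -14.6   1.1] w 28.0 g 59.3
0.29771488143053215
False t 6.92 [591.5 -43.7 187.6] F [  1. -22.  -1.] w 27.6 g 59.3
0.4588559098239823
```

Run:
```python
from h import *
ctrl.move_l(H0-1*SX+[0,0,7.],vel=30); st("back")
for w in (30,32,34,36,38,40,42,45): ctrl.gripper_to(w,force=25); st(w)
for w in (42,40,38,36,34,32,31,30,28): ctrl.gripper_to(w,force=25); s=st(w);
```

```text
back t 7.47 [591.6 -46.4 187.6] F [4.9 1.3 3.1] w 27.6 g 59.8
30 t 7.69 [591.6 -46.5 187.2] F [5.2 1.  1. ] w 30.3 g 2.6
32 t 7.91 [590.6 -46.6 186.8] F [3.6 1.  2.1] w 32.0 g 2.0
34 t 8.12 [589.6 -46.9 186.3] F [0.3 1.5 0.5] w 33.8 g 0.8
36 t 8.34 [589.3 -47.2 186.1] F [0.3 0.9 0.3] w 35.9 g 0.0
38 t 8.56 [590.1 -47.2 186.7] F [-0.2 -0.1 -0.4] w 38.2 g 0.0
40 t 8.78 [590.5 -47.1 187. ] F [-0.8  0.9 -0.5] w 39.7 g 0.0
42 t 8.99 [590.5 -47.1 187. ] F [ 0.2 -0.9 -0.2] w 42.3 g 0.0
45 t 9.21 [590.5 -47.1 187. ] F [-0.   0.3  0.5] w 45.0 g 0.0
42 t 9.43 [590.5 -47.  187. ] F [-0.7 -0.  -0.1] w 42.2 g 0.0
40 t 9.64 [590.5 -47.1 187. ] F [1.  0.6 0.8] w 39.9 g 0.0
38 t 9.86 [590.5 -47.  187. ] F [-0.3 -0.7  0. ] w 38.3 g 0.0
36 t 10.07 [590.5 -47.1 187. ] F [ 0.9 -0.3 -0.8] w 35.9 g 0.0
34 t 10.29 [590.5 -47.1 187. ] F [-0.3  0.1 -0.7] w 33.8 g 0.0
32 t 10.51 [590.7 -47.1 187.1] F [ 0.6 -1.2 -0.7] w 31.9 g 0.3
31 t 10.72 [591.1 -47.  187.2] F [ 2.4  1.1 -0.4] w 31.1 g 1.3
30 t 10.94 [591.6 -47.  187.4] F [ 4.6  0.8 -0. ] w 30.3 g 2.7
28 t 11.16 [591.6 -47.  187.5] F [ 4.9  0.5 -1.1] w 29.0 g 25.4
```

Run:
```python
from h import *
p1,_,_=snap("wrist","w4"); ctrl.gripper_to(50,force=25); p2,_,C=snap("wrist","w5"); st()
print(proj(C,H0-25*SX))
f=lambda p:p[190:310,220:420,::-1]
cv2.imwrite('pics/v4.png',cv2.resize(np.hstack([f(p1),f(p2)]),None,fx=2,fy=2,interpolation=cv2.INTER_CUBIC))
```

```text
t 11.59 [589.9 -47.1 186.8] F [ 0.7  0.4 -0.7] w 49.9 g 0.0
[274.46085288 246.16799567]
```

View pics/v4.png

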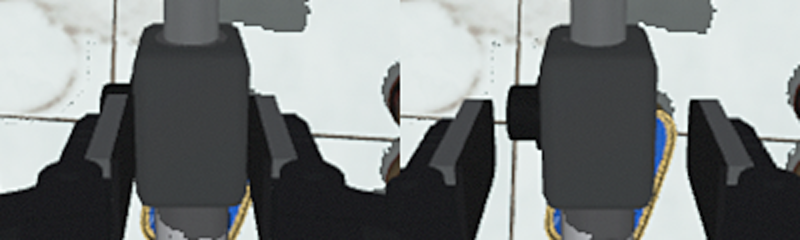

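Run:
```python
from h import *
for t in("w4","w5"):
    p,d,C=load(t); P=cloud(C,d)-H0
    X=np.stack([P@SX,P@SY,P[...,2]],-1)
    for v in range(236,292,6):
        for u in (range(448,470,4) if t=="w5" else range(348,370,4)):
            pass
    m=(X[...,0]>16)&(X[...,0]<45)&(abs(X[...,1])<40)&(X[...,2]>-60)&(X[...,2]<60)
    for z in range(-40,60,8):
        k=m&(abs(X[...,2]-z)<4)
        if k.sum()>3: print(t,"z",z,k.sum(),"x'",np.percentile(X[k][:,0],[2,50,98]).round(1),"y'",np.percentile(X[k][:,1],[2,50,98]).round(1))
```

```text
w4 z 16 65 x' [16.1 19.9 26.4] y' [ 7.1 11.2 11.8]
w4 z 24 161 x' [16.3 22.7 27.8] y' [ 6.9  7.7 11.9]
w4 z 32 184 x' [16.3 22.6 27.7] y' [ 7.   7.8 11.8]
w4 z 40 155 x' [16.2 19.8 27.4] y' [ 7.1 11.3 12.1]
w4 z 48 169 x' [16.  18.1 31. ] y' [-8.9 11.5 13. ]
w4 z 56 689 x' [16.5 26.4 43.7] y' [ 7.1 12.5 14.4]
w5 z 16 160 x' [22.8 23.  33.3] y' [-8.9  5.7 11.7]
w5 z 24 303 x' [22.8 24.  36.1] y' [-9.7  7.4 11.7]
w5 z 32 368 x' [22.8 24.4 36.1] y' [-9.3  7.6 12. ]
w5 z 40 398 x' [22.7 23.3 36. ] y' [-9.6  7.6 11.9]
w5 z 48 506 x' [22.8 23.9 30. ] y' [-8.3  7.6 12.3]
w5 z 56 557 x' [24.3 32.3 44.4] y' [ 6.9 12.5 14.6]
```

Run:
```python
from h import *
print(ctrl.tcp_to_tips)
g=H0-1*SX
ctrl.gripper_to(64,force=25)
print(ctrl.move_l([g[0],g[1],164],vel=60,threshold=10)); st("down")
for w in (46,40,36,33): ctrl.gripper_to(w,force=25); st(w)
ctrl.gripper_to(25,force=30); st("closed"); snap("wrist","w6")
```

```text
25.0
False
down t 12.42 [590.1 -47.  163.3] F [-1.  -0.4 -1.1] w 64.2 g 0.0
46 t 12.73 [590.3 -47.2 164.4] F [-2.3  0.4  1.5] w 46.1 g 1.1
40 t 12.97 [590.1 -47.2 164.2] F [-3.5 -0.1  3.8] w 39.7 g 1.8
36 t 13.18 [590.2 -47.1 164.1] F [-5.3 -0.4  4. ] w 36.2 g 2.3
33 t 13.4 [590.2 -47.1 164.1] F [-5.1 -0.9  3.9] w 32.9 g 2.8
closed t 13.62 [590.9 -47.1 164.3] F [-1.5  0.2  4.3] w 31.0 g 32.8
```

The spring forces now show up, rising from 2 N to 5 N, so the button is being squeezed. I'll slide the sleeve now.

Run:
```python
from h import *
p=np.array(sensors.read_state()["eef_pos"])
b=ctrl.move_l(p+40*SY,vel=40,threshold=18); s=st(b)
print("moved",(np.array(s["eef_pos"])-p)@SY)
if not b:
    ctrl.gripper_to(36,force=25); st(36); ctrl.gripper_to(41,force=25); st(41);ctrl.gripper_to(64); st(64)
    snap("wrist","w7")
    p,d,C=load("w7"); P=cloud(C,d)-H0; X=np.stack([P@SX,P@SY,P[...,2]],-1)
    m=(abs(X[...,0])<9)&(X[...,2]>13)&(X[...,2]<20)&(abs(X[...,1]-40)<40); print("housing y'",np.percentile(X[m][:,1],[1,99]))
    m=(X[...,0]<-16.5)&(X[...,0]>-27)&(X[...,2]>-10)&(X[...,2]<13)&(abs(X[...,1]-40)<12); print(m.sum(),X[m].min(0))
```

```text
False t 14.82 [588.2  -6.8 164.3] F [-1.6 -1.6  4. ] w 31.0 g 32.7
moved 40.38709827897035
36 t 15.04 [587.1  -6.8 163.5] F [-4.4 -1.7  2.2] w 36.1 g 2.3
41 t 15.27 [587.4  -6.7 163.1] F [-3.7 -0.6 -1.6] w 40.9 g 1.7
64 t 15.62 [589.3  -7.2 165. ] F [-0.3  0.   0.4] w 63.5 g 0.0
housing y' [20.53179809 62.36702814]
565 [-25.08588296  32.38139727  -4.39584495]
```

Run:
```python
from h import *
p,d,C=load("w7"); P=cloud(C,d)-H0; X=np.stack([P@SX,P@SY,P[...,2]],-1)
m=(X[...,0]>28)&(X[...,0]<45)&(abs(X[...,1]-40)<14)&(X[...,2]>-30)&(X[...,2]<60); print("tip z'",np.percentile(X[m][:,2],[0,1,3]), "eef z' -15")
s=sensors.read_state(); e=np.array(s["eef_pos"])
ctrl.move_l([e[0],e[1],400],vel=300)
ctrl.move_ptp([430,215,350],RA(0.07)); snap("wrist","w8"); st()
p,d,C=load("w8"); P=cloud(C,d)
for z0,z1 in((140,175),(108,128),(35,47)):
    m=(P[...,2]>z0)&(P[...,2]<z1)&(abs(P[...,0]-440)<80)&(abs(P[...,1]-250)<90)
    X=P[m][:,:2].astype(np.float32); print(z0,len(X),np.median(P[m],0).round(1),cv2.minAreaRect(X), np.percentile(P[m][:,2],[50,95]).round(1))
cv2.imwrite("pics/v5.png",p[:,:,::-1])
```

```text
tip z' [-6.85459483 -4.09012993 -1.92520185] eef z' -15
 t 17.73 [431.  214.2 350.1] F [0.3 0.6 0.4] w 64.0 g 0.0
140 212 [449.3 250.5 160.6] ((449.9288635253906, 249.90737915039062), (23.91153335571289, 9.88624095916748), 75.83939361572266) [160.6 161.8]
108 653 [443.6 251.4 116.3] ((450.2103271484375, 249.8794403076172), (29.887197494506836, 47.605472564697266), 76.04693603515625) [116.3 122.2]
35 357 [452.6 262.2  39. ] ((455.21075439453125, 248.5597381591797), (80.19656372070312, 58.21417999267578), 76.25527954101562) [39.  40.5]
```

View pics/v5.png

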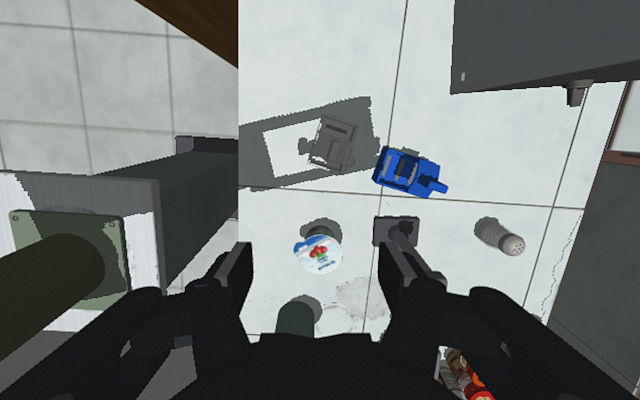

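The wrist view shows the white caddy at (333,140), the blue look-alike at (410,172) and the dispenser at upper right, well clear. The fits give the tab at (449.9, 249.9) and a caddy yaw of -0.241.

Run:
```python
from h import *
T=[449.9,249.9]; cy=-.241
ctrl.move_ptp([*T,240],RA(cy)); ctrl.gripper_to(45,force=40)
print(ctrl.move_l([*T,131],vel=90,threshold=8)); st("down")
ctrl.gripper_to(3,force=40); st("closed")
ctrl.move_l([*T,160],vel=60); st("lift"); snap("scene","c2"); 
ctrl.move_l([*T,400],vel=200); st("up")
```

```text
False
down t 19.95 [450.5 250.1 131.8] F [ 0.1 -0.  -0.5] w 44.8 g 0.0
closed t 20.36 [450.4 250.1 131.5] F [-0.7  0.7  3.2] w 9.4 g 39.5
lift t 20.99 [449.9 249.9 160.2] F [-0.7 -0.9 -1.7] w 9.0 g 39.0
up t 22.39 [449.3 249.7 398.3] F [-0.1 -0.1 -1. ] w 9.3 g 39.0
```

Run:
```python
from h import *
h=H0-110*SY; a=h-75*SX
ctrl.move_l([a[0],a[1],400],rot=RA(yaw),vel=170)
ctrl.move_l([a[0],a[1],241],vel=150); st("beside")
snap("scene","c3"); snap("side","s3b"); snap("wrist","w9")
for t in("c3","s3b","w9"):
    C=load(t)[2]; print(t,proj(C,[a[0],a[1],260]).round(), proj(C,h).round())
f=lambda t,u,v:cv2.resize(load(t)[0][v-75:v+75,u-100:u+100,::-1],None,fx=2,fy=2,interpolation=cv2.INTER_CUBIC)
C=load("s3b")[2];u,v=proj(C,[a[0]+40,a[1],170]).astype(int)
cv2.imwrite("pics/v6.png",np.hstack([f("s3b",u,v),f("w9",320,250)]))
```

```text
beside t 26.21 [ 525.1 -162.3  242.3] F [-0.6  0.1 -0.3] w 9.5 g 39.0
c3 [376. 161.] [360. 176.]
s3b [365. 179.] [362. 182.]
w9 [315. 266.] [415. 214.]
```

View pics/v6.png

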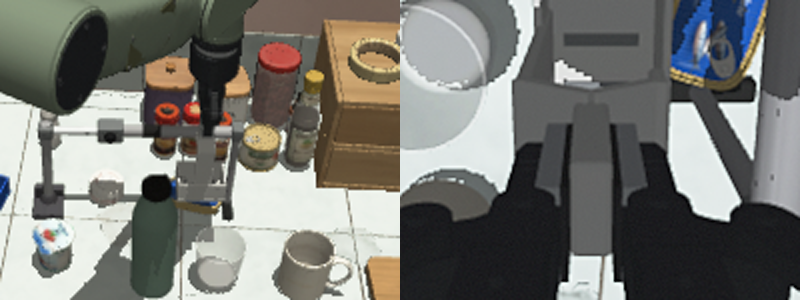

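The views show the caddy held upright and square beside the sleeve. The tray is clear of the leg and tumbler, so it can go in.

Run:
```python
from h import *
h=H0-110*SY
b=ctrl.move_l([h[0],h[1],241],vel=60,threshold=6); s=st(f"in {b}")
if not b:
    b=ctrl.move_l([h[0],h[1],201],vel=30,threshold=5); s=st(f"low {b}")
snap("wrist","w10"); snap("side","s4")
```

```text
in False t 27.76 [ 598.8 -156.8  241. ] F [-0.7 -0.3 -0.3] w 9.2 g 39.0
low True t 28.86 [ 599.2 -156.7  204.5] F [0.7 0.3 4.6] w 9.4 g 39.7
```

```bash
python3 - <<'E'
from h import *
e=np.array(sensors.read_state()["eef_pos"]); m=H0-29.5*SY
b=ctrl.move_l([m[0],m[1],204.8],vel=40,threshold=15); s=st(f"slid {b}")
snap("wrist","w11")
E
python3 - <<'E'
from h import *
p,d,C=load("w11"); P=cloud(C,d)-H0; X=np.stack([P@SX,P@SY,P[...,2]],-1)
m=(abs(X[...,0])<9)&(X[...,2]>13)&(X[...,2]<19)&(X[...,1]>0)&(X[...,1]<80); print("housing y'",np.percentile(X[m][:,1],[1,99]))
cv2.imwrite("pics/v7.png",p[:,:,::-1])
E
```

```text
slid False t 31.11 [593.5 -76.4 204.6] F [ 2.7 -3.6  2.2] w 9.3 g 39.7
housing y' [21.53874636 63.58595613]
```

View pics/v7.png

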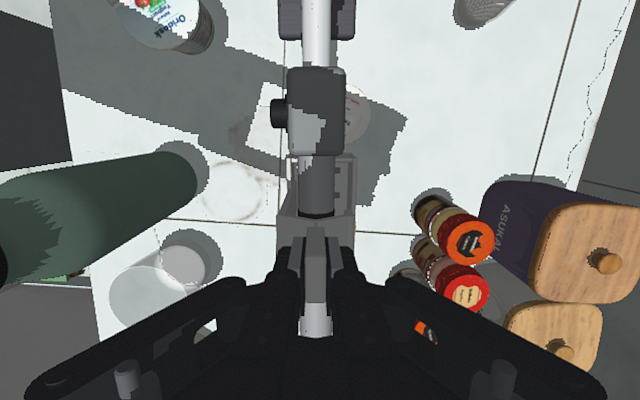

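The view shows the housing with its button out. The dark band's edge at (317,215) peeks about 2 mm ahead of the hook, so I'll nudge it 1.5 mm, release and check.

Run:
```python
from h import *
m=H0-27.8*SY
ctrl.move_l([m[0],m[1],204.4],vel=20,threshold=15); st()
ctrl.gripper_to(20,force=20); ctrl.gripper_to(40); st("open")
ctrl.move_l([m[0],m[1],330],vel=120)
b=m-70*SY; ctrl.move_l([b[0],b[1],380],vel=200); ctrl.hold(.5); snap("wrist","w12"); snap("side","s5"); st()
p,d,C=load("w12"); P=cloud(C,d)-H0; X=np.stack([P@SX,P@SY,P[...,2]],-1)
for n,z0,z1,y0,y1 in(("housing",14,19,-5,80),("tab",72,95,-70,20),("crown",22,48,-70,20),("tray",-80,-55,-90,40)):
    k=(X[...,2]>z0)&(X[...,2]<z1)&(X[...,1]>y0)&(X[...,1]<y1)&(abs(X[...,0])<60); 
    print(n,k.sum(),cv2.minAreaRect(X[k][:,:2].astype(np.float32)),np.percentile(X[k][:,2],[5,50,95]).round(1))
q=load("s5"); u,v=proj(q[2],m).astype(int)
cv2.imwrite("pics/v8.png",np.hstack([cv2.resize(q[0][v-75:v+75,u-100:u+100,::-1],None,fx=2,fy=2),cv2.resize(p[50:350,120:520,::-1],None,fx=1,fy=1)]))
```

```text
t 31.41 [593.5 -74.9 204.6] F [ 3.9 -3.1  3.4] w 9.8 g 39.8
open t 32.01 [593.2 -74.6 204.2] F [-0.1  0.  -0.4] w 39.9 g 0.0
 t 34.39 [ 598.3 -144.4  380. ] F [-0.   0.   0.6] w 39.7 g 0.0
housing 1243 ((-0.2312173843383789, 41.744056701660156), (28.433374404907227, 42.86458969116211), 0.837938129901886) [14.6 16.1 17.5]Traceback (most recent call last):
  File "<stdin>", line 10, in <module>
    return _quantile_unchecked(
        a, q, axis, out, overwrite_input, method, keepdims, weights)
    return _ureduce(a,
                    func=_quantile_ureduce_func,
    ...<5 lines>...
                    overwrite_input=overwrite_input,
                    method=method)
    r = func(a, **kwargs)
    result = _quantile(arr,
                       quantiles=q,
    ...<2 lines>...
                       out=out,
                       weights=wgt)
    slices_having_nans = np.isnan(arr[-1, ...])
                                  ~~~^^^^^^^^^
IndexError: index -1 is out of bounds for axis 0 with size 0
```

Run:
```python
from h import *
m=H0-27.8*SY
p,d,C=load("w12"); P=cloud(C,d)-H0; X=np.stack([P@SX,P@SY,P[...,2]],-1)
for n,z0,z1,y0,y1 in(("tab",45,70,-70,20),("crown",4,22,-70,0),("tray",-80,-60,-90,40)):
    k=(X[...,2]>z0)&(X[...,2]<z1)&(X[...,1]>y0)&(X[...,1]<y1)&(abs(X[...,0])<60); 
    if k.sum(): print(n,k.sum(),cv2.minAreaRect(X[k][:,:2].astype(np.float32)),np.percentile(X[k][:,2],[5,50,95]).round(1))
q=load("s5"); u,v=proj(q[2],m).astype(int)
cv2.imwrite("pics/v8.png",np.hstack([cv2.resize(q[0][v-75:v+75,u-100:u+100,::-1],None,fx=2,fy=2),p[50:350,120:520,::-1]]))
```

```text
tab 255 ((-0.6511275768280029, -28.515499114990234), (23.184219360351562, 8.731409072875977), 89.86603546142578) [52.3 53.8 55.1]
crown 1545 ((0.07928657531738281, -35.21121597290039), (46.65410614013672, 69.89302062988281), 1.1887105703353882) [ 5.   9.1 14.4]
tray 439 ((6.435850143432617, -28.294574737548828), (78.89054870605469, 57.58439636230469), 89.7314453125) [-77.2 -68.  -66.4]
```

View pics/v8.png

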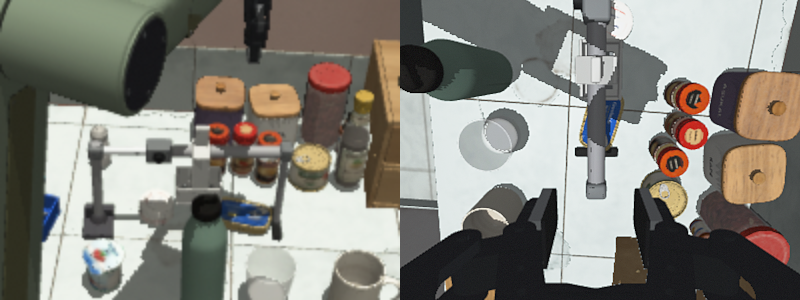

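The caddy hangs straight: hook at -28.4 mm, band middle at -28.3 mm, tilt under 1°. The housing has moved about 41 mm and the button is out. Nothing else has moved, so I'm handing it in.

```bash
python3 -c "
from plant import ctrl
print(ctrl.finish_job())"
```

```text
the job is handed in; nothing more can be done
None
```

The job is handed in: the rail is one hole shorter with its button popped out, and the caddy hangs straight over the dark band, at about 34 s of the 67 s allowed; no verdict came back.

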